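# Unload a muffle furnace with a ratchet lift stand

### The arm

A 7-joint arm with a two-finger parallel gripper is mounted at the origin on the work surface. World frame = base frame: x ahead of the robot, y to its left, z up, the work surface at z = 0. Lengths are in m, angles in rad, forces in N, time in s.
With the tool pointing down it reaches from about 0.425 to 0.975 m from the base axis. Payload 16.7 kg.
Tool frame: the origin (TCP) lies between the finger pads; the fingertips stand 17 mm ahead of it and the grasp point (between the pads) lies 2 mm behind it; y points along the fingers, x is the direction in which the jaws open and shut, and the axes are right-handed (so a half turn about y gives the same grasp; the last joint's range is limited). The gripper opens to 85 mm and grips with 20 to 120 N. Pads are 22 mm wide; open, the fingers measure 114 mm over their backs; the gripper's body (76 mm by 85 mm) begins 54 mm behind the grasp point. The pads swing forward as they close: fully open they stand 13 mm farther back than shut.
Start: joints at [-1.391, 0.426, 0.074, 1.606, -0.034, 1.111, -0.067], TCP at [0.218, 0.639, 0.248] pointing down, gripper open.
Joint ranges: [-2.85, 2.85], [-0.5, 2.14], [-1.23, 1.37], [0.21, 2.46], [-1.02, 4.16], [0.16, 2.05], [-2.73, 2.73]. Speed limits (rad/s): [1.89, 1.89, 2.39, 2.39, 3.01, 3.01, 3.01].

### API

Orientations are given as a unit quaternion [x, y, z, w].
In Python, from rig import r, eyes gives the robot as it stands. The module is installed in compiled form; this text tells all that it offers.
- The arm moves only by the tool move_arm, never from a script. Its argument "steps" is a list that holds one entry, the list of rows, each a list of 4 numbers: the shift along the tool's x, y, z in m, then the turn about the tool's y in degrees. In form: [[[dx, dy, dz, yaw], ...]]. A call has exactly 8 rows; each row shifts and turns the pose as measured when the row begins, along the tool's axes as they then stand; what a row does not reach is not made up. A row lasts 1/12 s, in which the tool goes at most 41.7 mm and 7.16 degrees, less where a joint would pass 70% of its speed; a pose out of reach is approached as far as the arm can. A call with a gripper value outside its range is refused whole. "grip" is the opening in per cent of the stroke, from 0 (shut) to 100 (fully open), set as the call begins (left out, the last holds). The fingers move at their own pace and stop on an object; "newtons" is the grip in N (left out, the last holds). Time passes only in rows, so rows that do not move let the fingers close, or fill a call up. It gives the time, the measured TCP pose, the force and the opening at its end, in the units of the state.
- r.observe(): the state, without advancing time (a new reading comes with each control period).
- eyes.capture(name): name is "scene" or "top" or "wrist"; returns a dict with "frame" (384x512x3 uint8, blue, green, red), "K" (3x3 intrinsics, pixels), "origin" and "rotation" of the camera in the world; the wrist camera has in their place "hand_eye" (4x4, takes a point from camera to tool coordinates, whose origin is the TCP and whose axes are the tool frame's). Camera axes: x right, y down, z forward; pixel columns grow to the right and rows downward; lengths in m; the calibration is good to about 2 mm. A picture is of the moment at which its call begins: read the wrist's pose just before it. There is no depth.
- r.hand_in(): hands the job in, once; it reports no verdict.
The state is a dict: "clock": time; "joints": joint angles; "qd": joint speeds; "effort": joint torques, N m; "eef_pos": TCP position; "orientation": TCP orientation; "wrist_force": force on the tool from outside, world axes, zero at the start; "moment": the same for the moment, N m; "gripper_width": finger opening in m.
Only numpy, scipy, OpenCV 4.12 (cv2) and the standard library are available. Lean on these libraries where they do the work, as an engineer would, in place of code of your own. Each camera call takes 0.05 s, during which the arm holds its last target. There are 200 camera calls.

### The job

Unload the furnace: raise the lift stand's deck by its top handle, click by click, until it is level with the furnace sill, and leave it held there by its pawl. Then draw the crucible tray by its U-shaped handle all the way out of the furnace until it sits wholly on the deck, and press down the pawl's lever to let the deck and its load sink at their own pace to the bottom, then let the lever spring back. Keep both lidded crucibles standing in the tray and leave the other things on the bench where they are.

Things in the scene. Friction and masses are not known exactly. Their poses are not given: they have to be found in the camera images.
- furnace: Pale grey muffle furnace fixed on the bench, 300 mm wide (its x), 360 deep (y), 345 high plus a 123 mm controller on top. Origin at bench level under its centre, z up. Its mouth faces its +y: 140 mm wide, 100 high, in a cream collar whose front is 192 mm along +y. The chamber is 230 mm deep, floor flush with the sill. The open door stands swung back beyond its +x side, 190 mm wide.
- sill (a point): Middle of the sill's front edge, on the surface that the tray slides over, 137 mm above the bench; same axes as the furnace.
- stand: Ratchet lift stand fixed to the bench before the mouth. Origin at bench level under the deck's centre; +y points away from the furnace (axes within 0.02 rad of its), +x to the column, z up. The 190 mm high column stands 140 mm along +x; on it slides a steel rail with saw teeth at 15 mm pitch. The rail carries the deck, a flat bare plate 130 (x) by 170 mm (y), about 10 mm clear of the sill.
- deck (a point): Centre of the deck's upper face; rises with the deck. 45 mm above the bench with the deck at the bottom, 135 mm on the sixth tooth, which is 2 mm below the sill and is what counts as level with it.
- lift_grip (a point): Centre of the black round handle bar on top of the rail, which lifts rail and deck: 16 mm diameter, 90 mm long along the stand's y, free on all sides but below its middle; 119 mm along +x and 30 mm along +y from the deck's centre, 181 mm above the deck.
- lift (a joint): Height of the deck (0.7 kg, damped: 150 N per m/s) over its bottom stop, m, 0 to 0.112. Rising, the pawl clicks under a tooth every 0.015 and then holds it there; let go between teeth it sinks to the lower one. 0.090 (6th tooth) is level with the sill. Starts at 0. Pawl lifted, it sinks by itself at 0.05 (empty) to 0.1 m/s (loaded). Lifting at 0.03 m/s takes about 20 N.
- pawl (a joint): Turn of the sprung pawl, rad: 0 = tip in the teeth (a click moves it to about 0.3 and back); grows as its lever is pressed down, stop at 0.45. The teeth are free above about 0.32. It springs back to 0 when released.
- pawl_pad (a point): Centre of the upper face of the black pad (30 x 30 mm) at the free end of the pawl's lever, to be pressed down from above: 119 mm along the stand's +x, 182 mm along its +y, 126 mm above the bench at rest. The lever turns about a level axis along x, 117 mm nearer the furnace and 100 mm up; at its stop the pad is 51 mm lower. Pressing takes 2 to 6 N; 12 N on the stop is safe.
- tray_mid (a point): Centre of the underside of the loose dark steel tray in the furnace chamber: plate 100 mm (x) by 120 mm (y), rim 12 mm high, 0.3 kg. Its own +y points out of the mouth, z up. Its front edge starts about 8 mm behind the sill's front.
- tray_grip (a point): Middle of the crossbar of the tray's U-shaped handle: round bar 10 mm thick along the tray's x, 165 mm along the tray's +y from its centre and 34 mm above its underside. Two side rods, 80 mm apart (70 mm free between them), join its ends to the tray's front. The handle projects from the mouth above the deck, with free space inside the U.
- crucible_a_mid (a point): Middle of a loose white lidded crucible standing in the tray (the one nearer the furnace's back): 52 mm across the lid, 63 mm high with the lid's knob, 34 mm across the foot, 0.1 kg; this point is 32 mm above its foot. Its lid is fast.
- crucible_b_mid (a point): The same for the second crucible, nearer the tray's handle.
- spare_crucible_mid (a point): A third such crucible, on the bench on the far side of the stand's column: not part of the job.
- firebrick: Loose cream firebrick 115 x 64 x 50 mm lying on the bench; not part of the job. Origin at its underside.
- jar: Loose amber jar with black cap, 64 mm diameter, 100 mm high; not part of the job. Origin at its underside.
- tongs: Loose steel crucible tongs, 260 mm long, lying flat; not part of the job. Origin at the pivot, on the bench.
- battery: Loose black drill battery on its charger, 120 x 75 x 75 mm; not part of the job. Origin at its underside.
- sample_case: Loose grey plastic case 120 x 90 x 35 mm; not part of the job. Origin at its underside.
There are look-alikes about, which are no part of the job. Leave any blue look-alike of the part that bears tray_mid alone.

How it is judged:
By the outcome, as a careful person would: the job done as asked, in the order asked, and still so for the second after the job is handed in, with the robot touching nothing.
It also fails if it takes over 72 s, if anything falls off the work surface, if the arm or the gripper's body presses on something with over 40 N, if the wrist force passes 120 N, or if a joint passes its speed limit or range.

## Working session

There is one attempt and no reset: what is moved stays moved. The work goes in short steps, Python scripts to look and compute and a tool call to move; the robot and the scene stay as the last step left them, time stands still between calls to the robot, and variables do not carry over. Pictures are saved under pics/ and viewed, about 8 in all and at most 12, crops included, and the job is handed in when it is done.

Besides the shell and the picture viewer there is one more tool, called after "Emit:" by a JSON object that holds its "method" and its "body". move_arm: Moves the arm, as the interface text tells. Its arguments: {"type":"object","properties":{"steps":{"type":"array"},"grip":{"type":"number"},"newtons":{"type":"number"}},"required":["steps"]}

```bash
mkdir -p pics
cat > h.py <<'E'
import numpy as np, cv2
from rig import r, eyes
from scipy.spatial.transform import Rotation as R
def cap(n,save=None):
    s=r.observe(); c=eyes.capture(n)
    if 'hand_eye' in c:
        T=np.eye(4);T[:3,:3]=R.from_quat(s['orientation']).as_matrix();T[:3,3]=s['eef_pos']
        T=T@np.array(c['hand_eye']); c['origin']=T[:3,3]; c['rotation']=T[:3,:3]
    c={k:np.array(v) for k,v in c.items()}
    if save: cv2.imwrite('pics/'+save,c['frame'])
    return c
def ray(c,u,v):
    d=c['rotation']@np.linalg.inv(c['K'])@np.array([u,v,1.]); return c['origin'],d
def onz(c,u,v,z):
    o,d=ray(c,u,v); return o+d*(z-o[2])/d[2]
def proj(c,p):
    q=c['K']@(c['rotation'].T@(np.array(p)-c['origin'])); return q[:2]/q[2]
def tri(a,b):
    A=np.zeros((3,3));y=np.zeros(3)
    for o,d in (a,b):
        d=d/np.linalg.norm(d);P=np.eye(3)-np.outer(d,d);A+=P;y+=P@o
    return np.linalg.solve(A,y)
E
python3 - <<'E'
from h import *
np.set_printoptions(precision=3,suppress=True)
for n in('scene','top'):
    c=cap(n,n+'0.png');print(n,c['K'].tolist(),c['origin'],c['rotation'].tolist())
s=r.observe();print(s); print(R.from_quat(s['orientation']).as_matrix())
E
```

```text
scene [[364.5959537979923, 0.0, 258.73160474253], [0.0, 364.5959537979923, 193.60411589475555], [0.0, 0.0, 1.0]] [1.035 0.865 0.949] [0.281335195425887, 0.8574941691194587, -0.4123584951430976, -0.12455813592105167]
top [[490.1735936704616, 0.0, 255.32018760558793], [0.0, 490.1735936704616, 193.89175939533268], [0.0, 0.0, 1.0]] [0.247 0.033 1.54 ] [0.7148151955793705, -0.6953360062195618, 0.05042709994978004, -0.05481042067080554]
{'clock': 0.1, 'joints': array([-1.392,  0.427,  0.074,  1.607, -0.034,  1.111, -0.067]), 'qd': array([-0.002, -0.003,  0.002, -0.002,  0.001, -0.001,  0.   ]), 'effort': array([  0.009, -95.153,   3.772, -46.441,   0.02 ,   0.006,  -0.   ]), 'eef_pos': array([0.218, 0.638, 0.248]), 'orientation': array([ 0.575,  0.411, -0.412, -0.575]), 'wrist_force': array([-0.044,  0.142, -0.118]), 'moment': array([-0.054,  0.047, -0.031]), 'gripper_width': 0.08551368778952739}
[[ 0.323 -0.    -0.946]
 [ 0.946 -0.001  0.323]
 [-0.001 -1.    -0.   ]]
```

View pics/scene0.png

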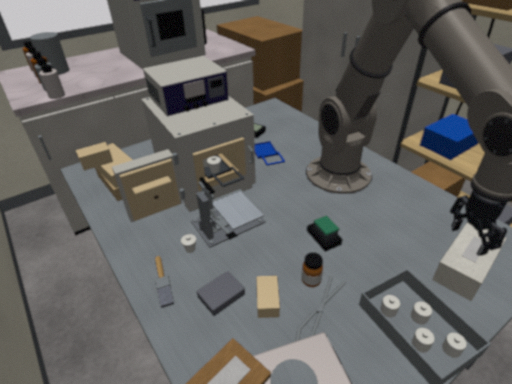

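View pics/top0.png

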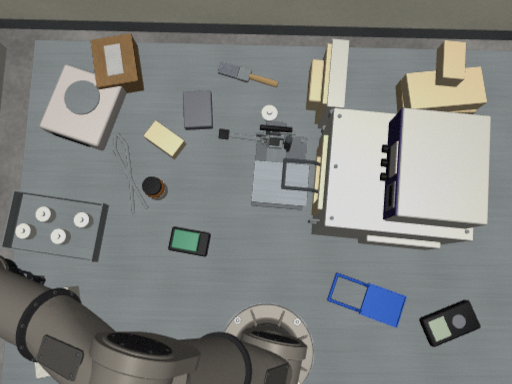

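The scene view shows the furnace with its mouth towards the stand. The tray handle is at about (228,180) and the column at about (205,210). In the top view the deck is at about (282,180), the lift bar at about (276,128), the pawl pad at about (224,134) and the tray U at about (300,175).

Run:
```python
from h import *
t=cv2.imread('pics/top0.png')[95:225,210:345]; s=cv2.imread('pics/scene0.png')[140:260,170:290]
t=cv2.resize(t,None,fx=4,fy=4,interpolation=cv2.INTER_CUBIC);s=cv2.resize(s,(260,260),interpolation=cv2.INTER_CUBIC)
o=np.zeros((520,800,3),np.uint8);o[:,:540]=t;o[:260,540:]=s;cv2.imwrite('pics/z.png',o)
```

```text
(no output)
```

View pics/z.png

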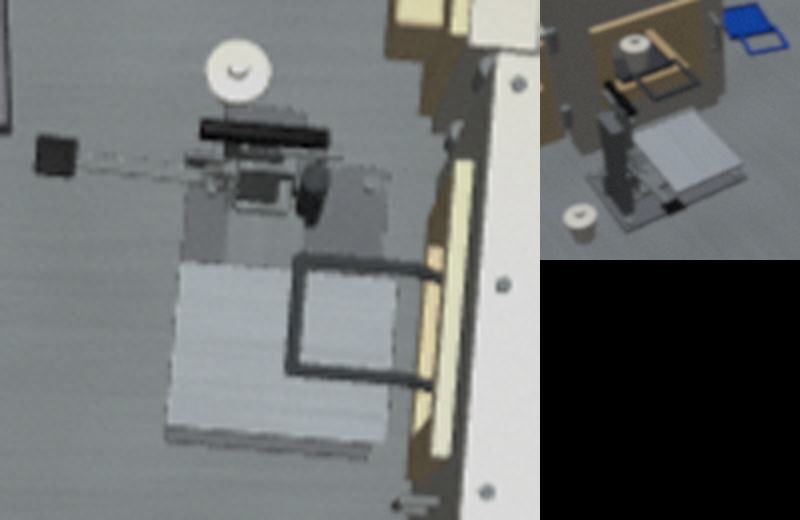

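Run:
```python
from h import *
np.set_printoptions(precision=4,suppress=True)
c=cap('top')
f=lambda u,v,z:onz(c,u/4+210-.375,v/4+95-.375,z)
D=[f(*p,.045) for p in((180,262),(397,268),(387,437),(166,430))]
dc=sum(D)/4;print('deck',dc,D)
y=(D[0]+D[3]-D[1]-D[2])/2;print('|y|',np.linalg.norm(y));y/=np.linalg.norm(y)
b1,b2=f(201,131,.226),f(328,138,.226);print('bar',(b1+b2)/2,np.linalg.norm(b1-b2));yb=(b1-b2)/np.linalg.norm(b1-b2);print(y,yb)
pad=f(56,156,.126);print('pad',pad)
tg1,tg2=f(299,258,.171),f(291,372,.171);print('tray',(tg1+tg2)/2,tg1-tg2)
x=np.array([yb[1],-yb[0],0]);print('x',x)
lg=(b1+b2)/2; print('from lift: deck',lg-.119*x-.03*yb,'pad',lg+.152*yb, 'from pad deck', pad-.119*x-.182*yb)
```

```text
Traceback (most recent call last):
  File "h.py", line 15, in onz
    o,d=ray(c,u,v); return o+d*(z-o[2])/d[2]
        ~~~^^^^^^^
  File "h.py", line 13, in ray
    d=c['rotation']@np.linalg.inv(c['K'])@np.array([u,v,1.]); return c['origin'],d
      ~~~~~~~~~~~~~^~~~~~~~~~~~~~~~~~~~~~
ValueError: matmul: Input operand 1 has a mismatch in its core dimension 0, with gufunc signature (n?,k),(k,m?)->(n?,m?) (size 3 is different from 4)
```

```bash
sed -i "s/    if save:/    if c['rotation'].size==4: c['rotation']=R.from_quat(c['rotation']).as_matrix()\n    if save:/" h.py
python3 - <<'E'
from h import *
np.set_printoptions(precision=4,suppress=True)
c=cap('top')
f=lambda u,v,z:onz(c,u/4+210-.375,v/4+95-.375,z)
D=[f(*p,.045) for p in((180,262),(397,268),(387,437),(166,430))]
dc=sum(D)/4;print('deck',dc,D)
y=(D[0]+D[3]-D[1]-D[2])/2;print('|y|',np.linalg.norm(y));y/=np.linalg.norm(y)
b1,b2=f(201,131,.226),f(328,138,.226);print('bar',(b1+b2)/2,np.linalg.norm(b1-b2));yb=(b1-b2)/np.linalg.norm(b1-b2);print(y,yb)
pad=f(56,156,.126);print('pad',pad)
tg1,tg2=f(299,258,.171),f(291,372,.171);print('tray',(tg1+tg2)/2,tg1-tg2)
x=np.array([yb[1],-yb[0],0]);print('x',x)
lg=(b1+b2)/2; print('from lift: deck',lg-.119*x-.03*yb,'pad',lg+.152*yb, 'from pad deck', pad-.119*x-.182*yb)
E
```

```text
deck [ 0.5115 -0.0304  0.045 ] [array([0.5779, 0.0508, 0.045 ]), array([ 0.5777, -0.1182,  0.045 ]), array([ 0.4448, -0.1121,  0.045 ]), array([0.4456, 0.0578, 0.045 ])]
|y| 0.1694961738520053
bar [ 0.6296 -0.0072  0.226 ] 0.08794860449540647
[0.0029 1.     0.    ] [ 0.0301  0.9995 -0.    ]
pad [0.638  0.1443 0.126 ]
tray [ 0.514  -0.0335  0.171 ] [ 0.0826 -0.0041  0.    ]
x [ 0.9995 -0.0301  0.    ]
from lift: deck [ 0.5097 -0.0336  0.226 ] pad [0.6341 0.1447 0.226 ] from pad deck [ 0.5136 -0.0341  0.126 ]
```

Emit:
{"method": "move_arm", "body": {"steps": [[[-0.003,-0.013,-0.039,3.4],[-0.003,-0.013,-0.039,3.4],[-0.003,-0.013,-0.039,3.4],[-0.003,-0.013,-0.039,3.4],[-0.003,-0.013,-0.039,3.4],[-0.003,-0.013,-0.039,3.4],[-0.003,-0.013,-0.039,3.4],[-0.003,-0.013,-0.039,3.4]]], "grip": 100}}

```text
clock: 0.87
eef_pos: [0.4676, 0.462, 0.3483]
orientation: [0.657, 0.261, -0.267, -0.655]
wrist_force: [-0.2, 0.5, 0.2]
gripper_width: 0.0851
```

Emit:
{"method": "move_arm", "body": {"steps": [[[-0.003,-0.003,-0.041,3.5],[-0.003,-0.003,-0.041,3.5],[-0.003,-0.003,-0.041,3.5],[-0.003,-0.003,-0.041,3.5],[-0.003,-0.003,-0.041,3.5],[-0.003,0,-0.041,3.5],[-0.003,0,-0.041,3.5],[-0.003,0,-0.041,3.5]]]}}

```text
clock: 1.53
eef_pos: [0.6172, 0.169, 0.3662]
orientation: [0.702, 0.087, -0.091, -0.7]
wrist_force: [0.6, 0.6, 0.3]
gripper_width: 0.0851
```

Emit:
{"method": "move_arm", "body": {"steps": [[[0,0,-0.025,2.8],[0,0,-0.025,2.8],[0,0,-0.022,2.8],[0,0,-0.02,2.8],[0,0,-0.018,2.8],[0,0,-0.015,2.5],[0,0,-0.01,0.5],[0,0,0,0]]]}}

```text
clock: 2.2
eef_pos: [0.6341, 0.0169, 0.3669]
orientation: [0.709, -0.03, 0.027, -0.705]
wrist_force: [0.0, -0.2, 0.8]
gripper_width: 0.0851
```

Run:
```python
from h import *
np.set_printoptions(precision=4,suppress=True)
s=r.observe();print(s['eef_pos'],R.from_quat(s['orientation']).as_matrix())
c=cap('wrist','w1.png')
for n,p in dict(bar=(.63,-.007,.226),pad=(.637,.145,.126),tray=(.514,-.0335,.171)).items():print(n,proj(c,p))
```

```text
[0.6341 0.0169 0.3669] [[ 0.9967 -0.0044  0.0806]
 [-0.0806 -0.0056  0.9967]
 [-0.0039 -1.     -0.0059]]
bar [251.6232 206.5744]
pad [247.0997  38.6482]
tray [150.4152 218.2563]
```

View pics/w1.png

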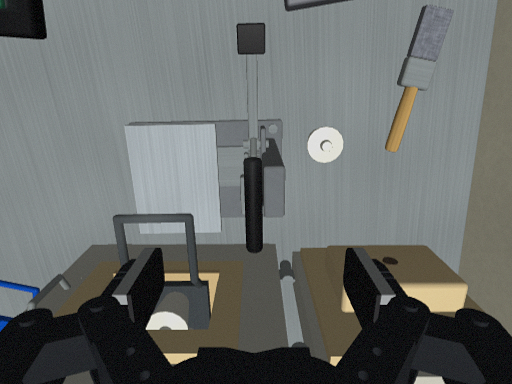

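The wrist view shows the lift bar from (252,158) to (254,251), the pad at (251,38), the tray crossbar from about (115,217) to (195,217), and crucible b inside the mouth.

Run:
```python
from h import *
np.set_printoptions(precision=4,suppress=True)
c=cap('wrist')
for n,u,v,z in (('bar1',252.5,158,.226),('bar2',254,251,.226),('pad',251,38,.126),('t1',115,217.5,.171),('t2',195,217.5,.171),('deckTL',127,125,.045),('deckTR',216,124,.045),('deckBR',221,232,.045)): print(n,onz(c,u,v,z))
```

```text
bar1 [0.6345 0.0394 0.226 ]
bar2 [ 0.6287 -0.0513  0.226 ]
pad [0.641  0.1467 0.126 ]
t1 [ 0.4749 -0.0283  0.171 ]
t2 [ 0.5639 -0.0353  0.171 ]
deckTL [0.4576 0.0603 0.045 ]
deckTR [0.5829 0.0517 0.045 ]
deckBR [ 0.5712 -0.1157  0.045 ]
```

Emit:
{"method": "move_arm", "body": {"steps": [[[0,0.022,0,-1.2],[0,0.022,0,0],[0,0.022,0,0],[0,0.022,0,0],[0,0.02,0,0],[0,0.015,0,0],[0,0.01,0,0],[0,0.005,0,0]]]}}

```text
clock: 2.97
eef_pos: [0.6351, 0.0339, 0.2239]
orientation: [-0.707, 0.012, -0.011, 0.707]
wrist_force: [-0.0, -0.2, -0.8]
gripper_width: 0.0856
```

Emit:
{"method": "move_arm", "body": {"steps": [[[0,0,-0.01,1],[0,0,-0.008,0.5],[0,0,0,0],[0,0,0,0],[0,0,0,0],[0,0,0,0],[0,0,0,0],[0,0,0,0]]]}}

```text
clock: 3.63
eef_pos: [0.6359, 0.0154, 0.227]
orientation: [-0.706, 0.02, -0.021, 0.708]
wrist_force: [0.5, -0.6, -0.3]
gripper_width: 0.0852
```

Emit:
{"method": "move_arm", "body": {"steps": [[[-0.002,0.002,0,0],[0,0,0,0],[0,0,0,0],[0,0,0,0],[0,0,0,0],[0,0,0,0],[0,0,0,0],[0,0,0,0]]], "grip": 0, "newtons": 70}}

```text
clock: 4.3
eef_pos: [0.6328, 0.0162, 0.2252]
orientation: [-0.706, 0.02, -0.02, 0.708]
wrist_force: [0.3, -0.0, -1.7]
gripper_width: 0.0138
```

Emit:
{"method": "move_arm", "body": {"steps": [[[0,0,0,0],[0,0,0,0],[0,-0.001,0,0],[0,-0.002,0,0],[0,-0.003,0,0],[0,-0.004,0,0],[0,-0.004,0,0],[0,-0.004,0,0]]]}}

```text
clock: 4.97
eef_pos: [0.6327, 0.0161, 0.2388]
orientation: [0.707, -0.021, 0.02, -0.707]
wrist_force: [7.1, -0.6, -15.1]
gripper_width: 0.0137
```

Emit:
{"method": "move_arm", "body": {"steps": [[[0,-0.005,0,0],[0,-0.005,0,0],[0,-0.005,0,0],[0,-0.005,0,0],[0,-0.005,0,0],[0,-0.005,0,0],[0,-0.005,0,0],[0,-0.005,0,0]]]}}

```text
clock: 5.63
eef_pos: [0.6327, 0.0161, 0.2718]
orientation: [0.709, -0.022, 0.018, -0.704]
wrist_force: [5.6, 0.4, -14.6]
gripper_width: 0.014
```

Emit:
{"method": "move_arm", "body": {"steps": [[[0,-0.005,0,0],[0,-0.004,0,0],[0,-0.004,0,0],[0,-0.004,0,0],[0,-0.004,0,0],[0,-0.003,0,0],[0,-0.003,0,0],[0,-0.002,0,0]]]}}

```text
clock: 6.3
eef_pos: [0.6327, 0.0162, 0.2946]
orientation: [0.711, -0.024, 0.017, -0.702]
wrist_force: [7.4, -0.9, -15.0]
gripper_width: 0.0136
```

Emit:
{"method": "move_arm", "body": {"steps": [[[0,-0.004,0,0],[0,-0.004,0,0],[0,-0.004,0,0],[0,-0.004,0,0],[0,-0.004,0,0],[0,-0.004,0,0],[0,-0.003,0,0],[0,-0.002,0,0]]]}}

```text
clock: 6.97
eef_pos: [0.6327, 0.0161, 0.3171]
orientation: [0.713, -0.026, 0.015, -0.7]
wrist_force: [3.1, -0.8, -9.0]
gripper_width: 0.0135
```

Run:
```python
from h import *
print(r.observe()['eef_pos'])
c=cap('scene');f=cv2.resize(c['frame'][120:260,150:310],(640,560),interpolation=cv2.INTER_CUBIC)
cv2.imwrite('pics/s2.png',f)
```

```text
[0.63274195 0.01614246 0.31709322]
```

View pics/s2.png

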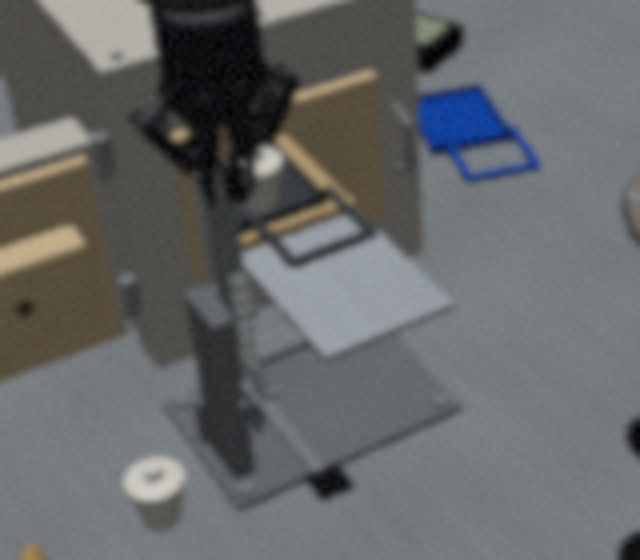

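The deck is now up near the sill, with its plate centred at about (345,290). I'll go a little past the sixth click, then settle onto the pawl.

Emit:
{"method": "move_arm", "body": {"steps": [[[0,-0.003,0,0],[0,-0.003,0,0],[0,-0.001,0,0],[0,0,0,0],[0,0.001,0,0],[0,0.001,0,0],[0,0,0,0],[0,0,0,0]]]}}

```text
clock: 7.68
eef_pos: [0.6327, 0.0161, 0.3209]
orientation: [0.714, -0.026, 0.015, -0.7]
wrist_force: [3.0, -0.8, -7.4]
gripper_width: 0.0138
```

Emit:
{"method": "move_arm", "body": {"steps": [[[0,0.001,0,0],[0,0.001,0,0],[0,0.002,0,0],[0,0.001,0,0],[0,0,0,0],[0,0,0,0],[0,0,0,0],[0,0,0,0]]]}}

```text
clock: 8.35
eef_pos: [0.6328, 0.0161, 0.3156]
orientation: [0.713, -0.026, 0.015, -0.7]
wrist_force: [2.3, -1.2, -7.2]
gripper_width: 0.0138
```

Emit:
{"method": "move_arm", "body": {"steps": [[[0,0.002,0,0],[0,0.001,0,0],[0,0,0,0],[0,0,0,0],[0,0,0,0],[0,0,0,0],[0,0,0,0],[0,0,0,0]]]}}

```text
clock: 9.02
eef_pos: [0.6328, 0.0161, 0.315]
orientation: [0.713, -0.025, 0.016, -0.701]
wrist_force: [0.7, -0.0, -3.1]
gripper_width: 0.0138
```

Emit:
{"method": "move_arm", "body": {"steps": [[[0,0,0,0],[0,0,0,0],[0,0,0,0],[0,0,0,0],[0,-0.01,0,0],[0,-0.02,0,0],[0,-0.02,0,0],[0,-0.02,0,0]]], "grip": 100}}

```text
clock: 9.68
eef_pos: [0.6321, 0.0172, 0.3861]
orientation: [0.713, -0.028, 0.014, -0.7]
wrist_force: [-0.1, 0.8, 0.4]
gripper_width: 0.0852
```

Emit:
{"method": "move_arm", "body": {"steps": [[[-0.015,-0.01,-0.005,-6.5],[-0.015,-0.01,-0.005,-6.5],[-0.015,0,-0.005,-6.5],[-0.015,0,-0.005,-6.5],[-0.015,0,0,-6.5],[-0.01,0,0,-6.5],[-0.01,0,0,-6.5],[0,0,0,-6.5]]]}}

```text
clock: 10.35
eef_pos: [0.5432, -0.0287, 0.4217]
orientation: [0.643, 0.297, -0.308, -0.635]
wrist_force: [0.6, -0.2, 0.5]
gripper_width: 0.0856
```

Emit:
{"method": "move_arm", "body": {"steps": [[[0,0,0,-6.5],[0,0,0,-6.5],[0,0,0,-6.5],[0,0,0,-6.5],[0,0,0,-6],[0,0,0,-5],[0,0,0,0],[0,0,0,0]]]}}

```text
clock: 11.02
eef_pos: [0.5423, -0.0314, 0.43]
orientation: [0.505, 0.494, -0.502, -0.498]
wrist_force: [0.0, 0.7, -0.5]
gripper_width: 0.0855
```

Run:
```python
from h import *
np.set_printoptions(precision=4,suppress=True)
s=r.observe();print(s['eef_pos'],s['joints'],R.from_quat(s['orientation']).as_matrix())
c=cap('wrist','w2.png')
```

```text
[ 0.5423 -0.0314  0.43  ] [-0.4981  0.0867  0.4697  1.6672 -0.0246  1.3985  1.539 ] [[ 0.006  -0.0011 -1.    ]
 [ 0.9999 -0.015   0.006 ]
 [-0.015  -0.9999  0.001 ]]
```

View pics/w2.png

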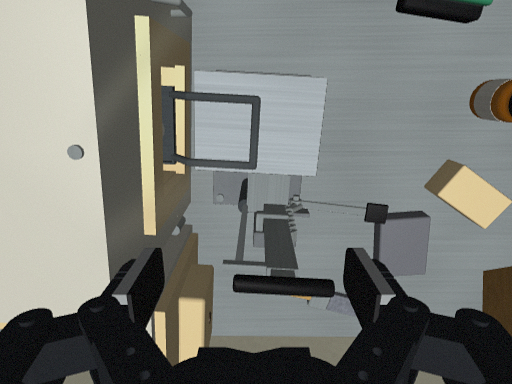

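The deck is still up, with corners at (195,71), (327,78) and (317,175). The crossbar runs from about (256,99) to (252,164), the pad is at (376,213) and the lift bar at (283,285).

Run:
```python
from h import *
np.set_printoptions(precision=4,suppress=True)
c=cap('wrist')
P={n:onz(c,u,v,z) for n,u,v,z in (('t1',256,99,.171),('t2',251,164,.171),('r1',175,94.5,.171),('r2',178,160,.171),('dTL',195,71,.135),('dTR',327,78,.135),('dBR',317,175,.135),('pad',376,213,.126),('b1',235,284,.316),('b2',332,289,.316))}
for k in P:print(k,P[k])
print((P['t1']+P['t2'])/2,(P['b1']+P['b2'])/2,(P['dTL']+P['dBR'])/2)
s=r.observe();print(s['eef_pos'])
```

```text
t1 [ 0.4761 -0.031   0.171 ]
t2 [ 0.5548 -0.0377  0.171 ]
r1 [ 0.4704 -0.1267  0.171 ]
r2 [ 0.5493 -0.1296  0.171 ]
dTL [ 0.4429 -0.1081  0.135 ]
dTR [0.4524 0.0585 0.135 ]
dBR [0.5793 0.053  0.135 ]
pad [0.64   0.1446 0.126 ]
b1 [ 0.63   -0.0495  0.316 ]
b2 [0.635  0.0373 0.316 ]
[ 0.5154 -0.0344  0.171 ] [ 0.6325 -0.0061  0.316 ] [ 0.5111 -0.0276  0.135 ]
[ 0.5423 -0.0314  0.4298]
```

Emit:
{"method": "move_arm", "body": {"steps": [[[0,0.02,0.014,2],[0,0.025,0.013,1.4],[0,0.025,0,0],[0,0.025,0,0],[0,0.02,0,0],[0,0.01,0,0],[0,0,0,0],[0,0,0,0]]]}}

```text
clock: 11.78
eef_pos: [0.5147, -0.0326, 0.3024]
orientation: [0.526, 0.475, -0.48, -0.517]
wrist_force: [-0.5, 0.4, 0.7]
gripper_width: 0.0853
```

Run:
```python
from h import *
np.set_printoptions(precision=4,suppress=True)
s=r.observe();print(s['eef_pos'],s['joints'],R.from_quat(s['orientation']).as_matrix())
c=cap('scene','s3.png')
```

```text
[ 0.5147 -0.0326  0.3024] [-0.4955  0.1105  0.4659  1.9165 -0.0389  1.1246  1.4681] [[ 0.0874  0.0025 -0.9962]
 [ 0.9961 -0.0144  0.0873]
 [-0.0141 -0.9999 -0.0037]]
```

View pics/s3.png

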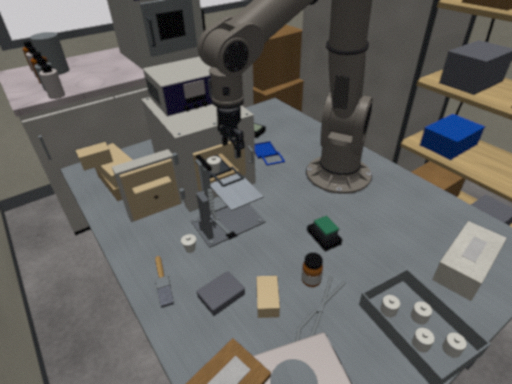

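The arm (wrist at about (228,80)) stands clear of the furnace, with the gripper over the handle. I'll go down.

Emit:
{"method": "move_arm", "body": {"steps": [[[0,0.022,0,-0.5],[0,0.022,0,0],[0,0.022,0,0],[0,0.022,0,0],[0,0.015,0,0],[0,0.008,0,0],[0,0.004,0,0],[0,0,0,0]]]}}

```text
clock: 12.5
eef_pos: [0.5235, -0.0332, 0.1936]
orientation: [0.527, 0.482, -0.477, -0.512]
wrist_force: [0.1, -0.2, 1.1]
gripper_width: 0.0856
```

Emit:
{"method": "move_arm", "body": {"steps": [[[0,0.01,0.004,0],[0,0.008,0.003,0],[0,0.003,0,0],[0,0.001,0,0],[0,0,0,0],[0,0,0,0],[0,0,0,0],[0,0,0,0]]]}}

```text
clock: 13.17
eef_pos: [0.5185, -0.0325, 0.173]
orientation: [0.528, 0.483, -0.475, -0.511]
wrist_force: [0.5, 0.2, 0.4]
gripper_width: 0.0854
```

Run:
```python
from h import *
np.set_printoptions(precision=4,suppress=True)
s=r.observe();print(s['eef_pos'],s['wrist_force'],R.from_quat(s['orientation']).as_matrix())
c=cap('wrist','w3.png')
```

```text
[ 0.5185 -0.0325  0.173 ] [0.4772 0.1974 0.4375] [[ 0.0805  0.0244 -0.9965]
 [ 0.9967 -0.0098  0.0803]
 [-0.0079 -0.9997 -0.0251]]
```

View pics/w3.png

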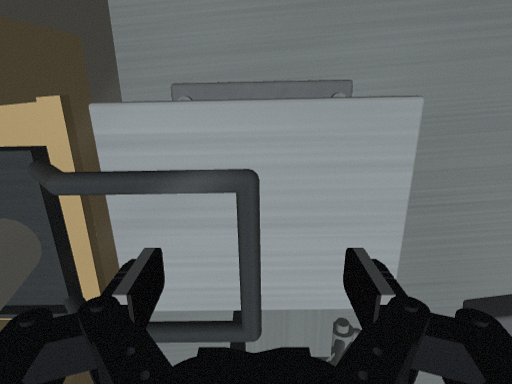

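The crossbar (u about 249, v 180–330) lies centred between the open fingers, inside the U. I'll close on it.

Emit:
{"method": "move_arm", "body": {"steps": [[[0,0.002,0,0],[0,0,0,0],[0,0,0,0],[0,0,0,0],[0,0,0,0],[0,0,0,0],[0,0,0,0],[0,0,0,0]]], "grip": 0, "newtons": 50}}

```text
clock: 13.88
eef_pos: [0.519, -0.0326, 0.1713]
orientation: [0.528, 0.484, -0.475, -0.511]
wrist_force: [-0.2, -1.0, -0.3]
gripper_width: 0.0082
```

Emit:
{"method": "move_arm", "body": {"steps": [[[0,0,0,0],[0.001,0,0,0],[0.002,0,0,0],[0.003,0,0,0],[0.004,0,0,0],[0.004,0,0,0],[0.004,0,0,0],[0.004,0,0,0]]]}}

```text
clock: 14.55
eef_pos: [0.5207, -0.0106, 0.1712]
orientation: [0.529, 0.483, -0.475, -0.511]
wrist_force: [0.0, -2.7, 0.3]
gripper_width: 0.0082
```

Emit:
{"method": "move_arm", "body": {"steps": [[[0.005,0,0,0],[0.005,0,0,0],[0.005,0,0.001,0],[0.005,0,0,0],[0.005,0,0.001,0],[0.005,0,0,0],[0.005,0,0,0],[0.005,0,0,0]]]}}

```text
clock: 15.22
eef_pos: [0.5217, 0.0347, 0.1704]
orientation: [0.529, 0.483, -0.476, -0.511]
wrist_force: [0.9, -2.6, 0.6]
gripper_width: 0.0083
```

Emit:
{"method": "move_arm", "body": {"steps": [[[0.005,0,0,0],[0.005,0,0,0],[0.005,0,0.001,0],[0.005,0,0,0],[0.005,0,0.001,0],[0.005,0,0,0],[0.005,0,0,0],[0.005,0,0,0]]]}}

```text
clock: 15.88
eef_pos: [0.5226, 0.0794, 0.1696]
orientation: [0.528, 0.483, -0.476, -0.511]
wrist_force: [-0.1, -2.4, -1.9]
gripper_width: 0.008
```

Emit:
{"method": "move_arm", "body": {"steps": [[[0.005,0,0,0],[0.005,0,0,0],[0.005,0,0,0],[0.005,0,0,0],[0.005,0,0,0],[0.005,0,0,0],[0.005,0,0,0],[0.004,0,0,0]]]}}

```text
clock: 16.55
eef_pos: [0.5259, 0.123, 0.169]
orientation: [0.528, 0.483, -0.476, -0.511]
wrist_force: [-0.1, -1.0, -1.7]
gripper_width: 0.0079
```

Emit:
{"method": "move_arm", "body": {"steps": [[[0.004,0,0,0],[0.003,0,0,0],[0.002,0,0,0],[0.001,0,0,0],[0.001,0,0,0],[0,0,0,0],[0,0,0,0],[0,0,0,0]]]}}

```text
clock: 17.22
eef_pos: [0.527, 0.1359, 0.169]
orientation: [0.528, 0.483, -0.476, -0.511]
wrist_force: [-0.6, -1.3, -2.0]
gripper_width: 0.0081
```

Run:
```python
from h import *
s=r.observe();print(s['eef_pos'],s['wrist_force'])
a=cap('scene');b=cap('top')
f=cv2.resize(a['frame'][130:260,160:290],(400,400),interpolation=cv2.INTER_CUBIC)
g=cv2.resize(b['frame'][90:220,215:345],(400,400),interpolation=cv2.INTER_CUBIC)
cv2.imwrite('pics/s4.png',np.hstack([f,g]))
```

```text
[0.52702338 0.13589064 0.16898517] [-0.57938757 -1.33237395 -1.95107848]
```

View pics/s4.png

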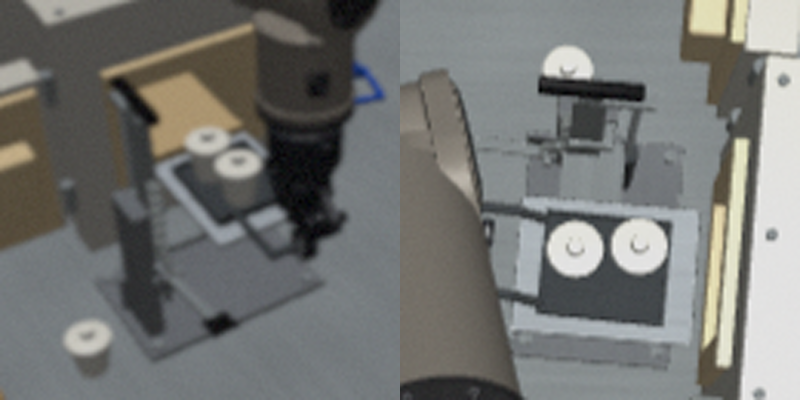

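The tray sits centred on the deck with margins all round, and both crucibles are upright. I'll release it.

Emit:
{"method": "move_arm", "body": {"steps": [[[0,0,0,0],[0,0,0,0],[0,0,0,0],[0,0,0,0],[0,0,0,0],[0,-0.005,0,0],[0,-0.015,0,0],[0,-0.02,0,0]]], "grip": 60}}

```text
clock: 17.98
eef_pos: [0.5247, 0.136, 0.2078]
orientation: [0.528, 0.481, -0.478, -0.512]
wrist_force: [-0.8, -0.2, -0.4]
gripper_width: 0.0513
```

Emit:
{"method": "move_arm", "body": {"steps": [[[0,-0.02,0,0],[0,-0.02,0,0],[0,-0.02,0,0],[0,-0.01,-0.01,0],[0,0,-0.025,0],[0,0,-0.03,0],[0,0,-0.03,0],[0,0,-0.015,0]]]}}

```text
clock: 18.65
eef_pos: [0.6352, 0.1291, 0.2931]
orientation: [0.527, 0.485, -0.475, -0.511]
wrist_force: [-0.5, 0.0, 0.4]
gripper_width: 0.0513
```

Emit:
{"method": "move_arm", "body": {"steps": [[[0.01,0,-0.003,0],[0.005,0,0,0],[0,0.02,0,0],[0,0.025,0,0],[0,0.025,0,0],[0,0.02,0,0],[0,0.01,0,0],[0,0,0,0]]], "grip": 0}}

```text
clock: 19.32
eef_pos: [0.6419, 0.1472, 0.1922]
orientation: [0.527, 0.487, -0.475, -0.51]
wrist_force: [0.3, -0.4, 0.3]
gripper_width: -0.0001
```

Run:
```python
from h import *
s=r.observe();print(s['eef_pos'],s['wrist_force'],s['gripper_width'])
c=cap('wrist','w5.png');T=R.from_quat(s['orientation']).as_matrix()
print(proj(c,s['eef_pos']+T[:,1]*.017),proj(c,(.639,.145,.126)))
```

```text
[0.64186776 0.14724764 0.19219752] [ 0.29116423 -0.35064831  0.27353386] -6.70583335993508e-05
[252.09367451 250.59599318] [248.91454464 207.16367855]
```

View pics/w5.png

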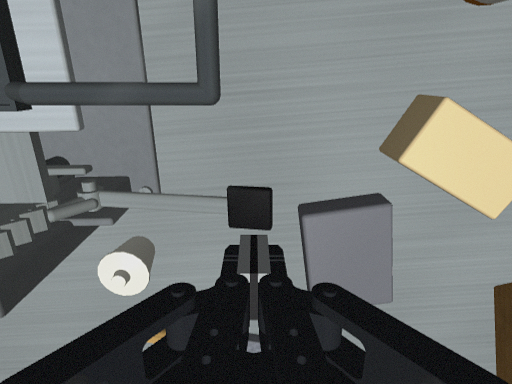

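The pad is at (250,207), as predicted, and the shut fingertips are above it. I'll press it.

Emit:
{"method": "move_arm", "body": {"steps": [[[0,0.015,0.003,0],[0,0.015,0,0],[0,0.01,0,0],[0,0.008,0,0],[0,0.008,0,0],[0,0.008,0,0],[0,0.008,0,0],[0,0.008,0,0]]]}}

```text
clock: 20.03
eef_pos: [0.6457, 0.1509, 0.1199]
orientation: [0.527, 0.492, -0.47, -0.509]
wrist_force: [-0.5, -0.7, 1.8]
gripper_width: 0.0001
```

Emit:
{"method": "move_arm", "body": {"steps": [[[0,0.008,0,0],[0,0.007,0,0],[0,0.005,0,0],[0,0.002,0,0],[0,0,0,0],[0,0,0,0],[0,0,0,0],[0,0,0,0]]]}}

```text
clock: 20.7
eef_pos: [0.6465, 0.1497, 0.0936]
orientation: [0.528, 0.491, -0.471, -0.509]
wrist_force: [-0.2, 0.3, 2.4]
gripper_width: -0.0001
```

Emit:
{"method": "move_arm", "body": {"steps": [[[0,0,0.003,0],[0,0,0,0],[0,0,0,0],[0,0,0,0],[0,0,0,0],[0,0,0,0],[0,0,0,0],[0,0,0,0]]]}}

```text
clock: 21.37
eef_pos: [0.6438, 0.1503, 0.0949]
orientation: [0.528, 0.492, -0.47, -0.508]
wrist_force: [-0.3, -0.4, 1.0]
gripper_width: 0.0
```

Emit:
{"method": "move_arm", "body": {"steps": [[[0,0,0,0],[0,0,0,0],[0,0,0,0],[0,0,0,0],[0,0,0,0],[0,0,0,0],[0,0,0,0],[0,0,0,0]]]}}

```text
clock: 22.03
eef_pos: [0.6438, 0.1502, 0.0948]
orientation: [0.528, 0.492, -0.47, -0.508]
wrist_force: [-0.7, -0.3, 2.1]
gripper_width: 0.0005
```

Emit:
{"method": "move_arm", "body": {"steps": [[[0,0,0,0],[0,0,0,0],[0,0,0,0],[0,0,0,0],[0,0,0,0],[0,0,0,0],[0,0,0,0],[0,0,0,0]]]}}

```text
clock: 22.7
eef_pos: [0.6438, 0.1502, 0.0948]
orientation: [0.528, 0.492, -0.47, -0.508]
wrist_force: [0.1, -0.4, 0.8]
gripper_width: 0.0004
```

Run:
```python
from h import *
s=r.observe();print(s['eef_pos'],s['wrist_force'])
a=cap('scene');b=cap('wrist')
f=cv2.resize(a['frame'][130:260,160:290],(400,400),interpolation=cv2.INTER_CUBIC)
g=cv2.resize(b['frame'],(400,300))
o=np.zeros((400,800,3),np.uint8);o[:,:400]=f;o[:300,400:]=g
cv2.imwrite('pics/s6.png',o)
```

```text
[0.64377854 0.15024678 0.09475859] [ 0.08972491 -0.40287315  0.77142531]
```

View pics/s6.png

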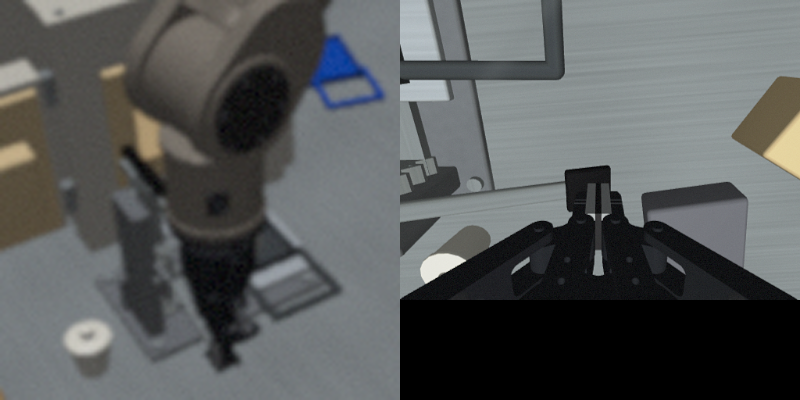

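The lift bar is back at its starting scene pixel, about (207,185), so the deck is down. I'll release the lever slowly.

Emit:
{"method": "move_arm", "body": {"steps": [[[0,0,0,0],[0,0,0,0],[0,-0.005,0,0],[0,-0.008,0,0],[0,-0.008,0,0],[0,-0.008,0,0],[0,-0.01,0,0],[0,-0.01,0,0]]]}}

```text
clock: 23.47
eef_pos: [0.6411, 0.1499, 0.1471]
orientation: [0.528, 0.491, -0.471, -0.509]
wrist_force: [-0.3, 0.2, 0.4]
gripper_width: -0.0
```

Emit:
{"method": "move_arm", "body": {"steps": [[[0,-0.015,0,0],[0,-0.02,0,0],[0,-0.02,0,0],[0,-0.025,0,0],[0.01,-0.025,0,0],[0.02,-0.02,0,0],[0.03,-0.01,0,0],[0.03,0,0,0]]]}}

```text
clock: 24.13
eef_pos: [0.6426, 0.2324, 0.2999]
orientation: [0.532, 0.489, -0.466, -0.511]
wrist_force: [0.1, 0.5, -0.2]
gripper_width: 0.0
```

Emit:
{"method": "move_arm", "body": {"steps": [[[0.03,0,0,0],[0.03,0,0,0],[0.03,0,0,0],[0.02,0,0,0],[0.01,0,0,0],[0,0,0,0],[0,0,0,0],[0,0,0,0]]]}}

```text
clock: 24.8
eef_pos: [0.6511, 0.3618, 0.3092]
orientation: [0.531, 0.492, -0.465, -0.51]
wrist_force: [-1.0, 0.1, 0.5]
gripper_width: 0.0003
```

Run:
```python
from h import *
s=r.observe();print(s['clock'],s['eef_pos'],s['wrist_force'])
a=cap('scene');b=cap('top')
f=cv2.resize(a['frame'][130:260,160:290],(400,400),interpolation=cv2.INTER_CUBIC)
g=cv2.resize(b['frame'][90:220,205:335],(400,400),interpolation=cv2.INTER_CUBIC)
cv2.imwrite('pics/s7.png',np.hstack([f,g]))
```

```text
24.8 [0.65105229 0.36175143 0.30922513] [-0.97984854  0.08656211  0.46498468]
```

View pics/s7.png

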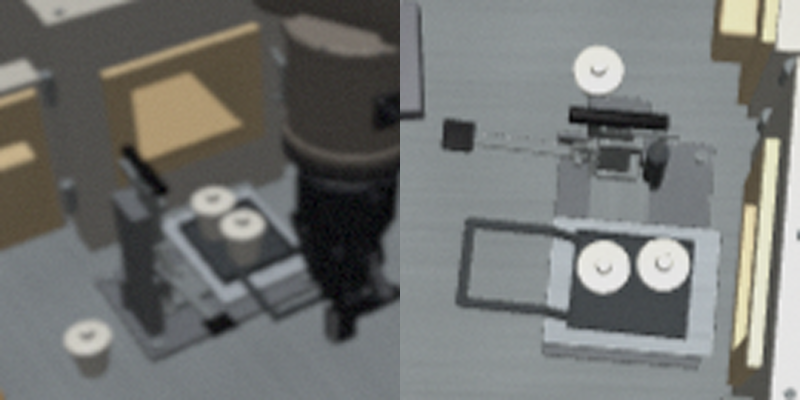

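The deck is at the bottom and the tray is wholly on it with both crucibles upright. The pad, at about (224,134) in the top view, and the bar, at about (276,128), are at their starting pixels.

```bash
python3 -c "
from rig import r
print(r.hand_in())"
```

```text
the job is handed in; nothing more can be done
None
```

The furnace is unloaded: the tray is wholly on the deck, the deck is at the bottom, and both crucibles are standing. I handed the job in at about 25 s of the 72 s allowed.

1. **Lift:** I raised the deck by its top handle, went just past the sixth tooth, and eased it back onto the pawl. The handle stopped 90 mm above its start, and the load on the wrist eased from about 7 N to 3 N as the pawl took over.
2. **Tray:** I drew it about 168 mm out by its handle. A check picture showed it near the middle of the deck, with margin on every side.
3. **Lowering:** I pressed the pawl lever about 48 mm down, held it about 2 s while the deck sank, then let it spring back.

In the last pictures the lift bar and the lever pad are back where they started. The gripper is clear, and the wrist force reads only noise (about 1 N).

- **Not checked:** the final pictures were cropped to the stand. I saw the spare crucible and the edge of the case there, but did not look again at the other bench items. The arm showed no sign of contact with any of them.
- **Small deviations:** the arm drifted up to 17 mm sideways during two descents. I corrected both before gripping. While pressing the lever, the fingertips sat 5–7 mm off the pad's centre but stayed on it.

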